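# Put the spindle rings away in their drawer

### The job

Lift the two steel spindle rings up and off their pegs without wrenching them, and stand each one upright in the wooden cradle of its own size in the open drawer, set down rather than dropped. Then push the drawer gently and fully shut, without slamming it. Leave the flat aluminium gauge plate hanging on its peg, and everything else on the bench where it is.

Things in the scene. Friction and masses are not known exactly. Their poses are not given: they have to be found in the camera images.
- ring_large: the larger plain steel ring, 60 mm outside diameter, 34 mm hole, 20 mm thick, 0.3 kg. Origin at its centre; its x axis is the ring's axis, so it hangs and stands with x level. Starts hanging on one of the three pegs, its hole over the peg; can be gripped across its diameter, one finger either side of the peg
- ring_small: the smaller plain steel ring, 46 mm outside diameter, 26 mm hole, 12 mm thick, 0.11 kg. Origin and axes as for the larger ring; starts hanging on another of the three pegs
- gauge: bystander on the remaining peg: flat aluminium plate 46 mm wide, 92 mm tall, 8 mm thick, hanging by a 22 mm hole; origin at the centre of the hole
- peg_stand: fixed wooden rail 300 mm long (along its y), 18 mm thick, from 136 to 164 mm above the bench, on two end posts with feet 20 mm high that reach 65 mm in front. Origin on the bench under the middle of the rail's front face; x axis level, pointing from the pegs' tips into the rail. Three level steel pegs, 8 mm thick, stick out of the front along -x, axis 150 mm above the bench, at y = +95, 0, -95 mm
- peg0 (a point): top of the peg at the stand's y = +95 mm, 27 mm in front of the rail, where the item hangs. The peg ends in a turned-up tip (51 to 62 mm in front of the rail) that reaches 9 mm above the peg's top: lift a ring by more than 9 mm, but less than its hole less the 8 mm peg (26 mm large, 18 mm small), then draw it off along the stand's -x
- peg1 (a point): the same on the middle peg
- peg2 (a point): the same on the peg at y = -95 mm
- drawer_unit: fixed plywood one-drawer unit on the bench, 240 mm deep (along its x), 280 mm wide, 105 mm tall, opening underside 95 mm above the bench. Origin on the bench under the middle of its front edge; its x axis points into the unit, the direction in which the drawer shuts
- drawer (a joint): how far the drawer is open, m: 0 fully shut, at most 0.16; starts open; slides out towards the robot (unit's -x). Needs 2 to 5 N. Front panel 276 mm wide, 18 mm thick, from 13 to 101 mm above the bench; side walls up to 55 mm above the bench; inner floor 20 mm above the bench
- drawer_pull (a point): middle of the outer face of the dark steel pull on the drawer's front (90 mm wide, 18 mm high, stands 14 mm off the panel), 66 mm above the bench, moves with the drawer; a good place to push. When shut it is 33 mm in front of the unit's front edge
- seat_large (a point): where the large ring's centre lies when seated in its cradle; moves with the drawer, axes as the drawer unit's (the ring's axis must lie along x). Cradle: 91 mm behind the pull's face, a 24 mm gap between two wooden cheeks (30 mm long, flared, tops 32 mm above the drawer floor) with two dowels that carry the ring, its centre 34 mm above the drawer floor; finger room either side
- seat_small (a point): the same for the small ring: 16 mm gap, centre of the seated ring 28 mm above the drawer floor
- jar: bystander: clear plastic jar, 84 mm across, 110 mm tall; origin under its middle
- glue: bystander: white glue bottle, 56 mm across, 170 mm tall; origin under its middle
- screwdriver: bystander: screwdriver lying on the bench in front of the peg stand
- hammer: bystander: hammer lying on the bench at the left
- offcut: bystander: wood offcut 100 x 45 x 28 mm; origin under its middle
- tape: bystander: tape measure, 70 x 62 mm, 35 mm tall, on top of the drawer unit; origin under its middle
Mind the look-alikes: they are no part of the job. What is shaped like the ring_large but green or orange is not meant. Leave any yellow look-alike of the ring_small alone.

How it is judged:
By the outcome, as a careful person would: the job done as asked, in the order asked, and still so for the second after the job is handed in, with the robot touching nothing.
It also fails if it takes over 72 s, if anything falls off the work surface, if the arm or the gripper's body presses on something with over 40 N, if the wrist force passes 120 N, or if a joint passes its speed limit or range.

### The arm

A 6-joint arm with a two-finger parallel gripper is mounted at the origin on the work surface. World frame = base frame: x ahead of the robot, y to its left, z up, the work surface at z = 0. Lengths are in mm, angles in rad, forces in N, time in s.
With the tool pointing down it reaches from about 300 to 775 mm from the base axis. Payload 14.6 kg.
Tool frame: the origin (TCP) lies on the centre line of the jaws, within the pads' length; the fingertips stand 19 mm ahead of it and the grasp point (between the pads) is the TCP (bot.tip_reach is the distance from the TCP to the fingertips, in mm); z points along the fingers, y is the line along which they close (so a half turn about z gives the same grasp; the last joint's range is limited). The gripper opens to 85 mm and grips with 20 to 120 N. Pads are 22 mm wide; open, the fingers measure 114 mm over their backs; the gripper's body (76 mm by 85 mm) begins 54 mm behind the grasp point. The pads swing forward as they close: fully open they stand 13 mm farther back than shut.
Start: joints at [-1.397, 0.3, 1.521, -0, 1.321, -0.067], TCP at [131.157, -534.123, 250.281] pointing down, gripper open.
Joint ranges: [-3.03, 3.03], [-0.79, 2.21], [0.23, 2.52], [-1.04, 4.18], [0, 3.07], [-2.55, 2.55]. Speed limits (rad/s): [2.22, 2.22, 2.57, 3.14, 3.14, 3.14].

### API

Orientations are given as a unit quaternion [w, x, y, z].
In Python, from rig import bot gives the robot as it stands. Calls block until the motion is done:
- bot.move_to(position, orientation): joint-space move of the TCP to a pose.
- bot.servo_line(position, attitude=None, speed=150, until_force=None): straight line of the TCP; attitude=None keeps the orientation; speed is the mean speed in mm/s. With until_force (N) it stops when the force on the tool has changed by that much, and returns True; else False.
- bot.move_joints(angles): joint-space move.
- bot.move_gripper(opening, grip_force=None): finger opening in mm; grip_force is the grip in N (None keeps the last); returns when the fingers have stopped.
- bot.dwell(seconds).
- bot.ik(position, orientation): joint angles nearest the present ones, or None.
- bot.read_state(): the state.
- bot.read_camera(name): name is "scene" or "top" or "wrist"; returns a dict with "image" (400x640x3 uint8, blue, green, red), "depth" (400x640 float32, mm along the optical axis (not along the pixel's ray), 0 where there is no reading), "fovy" (degrees; the focal length in pixels is half the picture's height over the tangent of half this angle, whatever the lens; pixels are square), "cx", "cy" (the principal point, pixels), "eye" and "attitude" of the camera in the world; the wrist camera has in their place "mount" (4x4, takes a point from camera to tool coordinates, whose origin is the TCP and whose axes are the flange's). Camera axes: x right, y down, z forward; pixel columns grow to the right and rows downward; lengths in mm; the calibration is good to about 2 mm. A picture is of the moment at which its call begins: read the wrist's pose just before it.
A pose or a line that the arm cannot do raises bot.MotionError and nothing moves.
- bot.finish_job(): hands the job in; it is judged then, once.
The state is a dict: "clock": time; "joint_positions": joint angles; "qvel": joint speeds; "effort": joint torques, N m; "ee_pos": TCP position; "tool_rot": TCP orientation; "ft_force": force on the tool from outside, world axes, zero at the start; "moment": the same for the moment, N m; "grip_width": finger opening in mm; "grip_force": force on a finger pad.
Only numpy, scipy, OpenCV 4.12 (cv2) and the standard library are available. Lean on these libraries where they do the work, as an engineer would, in place of code of your own. Each camera call takes 0.05 s, during which the arm holds its last target. There are 200 camera calls.

## Working session

There is one attempt and no reset: what is moved stays moved. The work goes in short steps, each a Python script; the robot and the scene stay as the last script left them, time stands still between calls to the robot, and variables do not carry over. Pictures are saved under pics/ and viewed, at most 10 in all, crops included, and the job is handed in when it is done.

```bash
ls; mkdir -p pics; cat > h.py <<'E'
import numpy as np, cv2
from scipy.spatial.transform import Rotation as R
from rig import bot
def Rq(q): return R.from_quat([q[1],q[2],q[3],q[0]])
def cloud(c):
    d=c["depth"];h,w=d.shape;f=h/2/np.tan(np.radians(c["fovy"])/2)
    v,u=np.mgrid[0:h,0:w]
    P=np.dstack([(u-c["cx"])/f*d,(v-c["cy"])/f*d,d]).reshape(-1,3)
    if "mount" in c:
        s=c["_s"];m=np.array(c["mount"]);P=P@m[:3,:3].T+m[:3,3];P=Rq(s["tool_rot"]).apply(P)+s["ee_pos"]
    else:
        a=np.array(c["attitude"]);r=Rq(a).as_matrix() if a.size==4 else a
        P=P@r.T+np.array(c["eye"])
    P=P.reshape(h,w,3);P[d<=0]=np.nan
    return P
def snap(n):
    s=bot.read_state();c=bot.read_camera(n);c["_s"]=s;return c
E
python3 - <<'E'
from h import *
for n in("scene","top"):
    c=snap(n);cv2.imwrite(f"pics/{n}.png",c["image"]);np.savez(f"{n}.npz",img=c["image"],P=cloud(c))
    print(n,c["fovy"],c["eye"],c["attitude"])
print(bot.read_state())
E
```

```text
pics
scene 55.473689024625955 [1211.29659595   77.39804711  818.5821599 ] [-0.25250209  0.65138841  0.66529536 -0.26328296]
top 50.610822811213204 [ 297.05763046   66.93346189 1329.35707815] [ 0.07265691 -0.6880508   0.7182303  -0.07383981]
{'clock': 0.1, 'joint_positions': array([-1.39659810e+00,  3.00427063e-01,  1.52151136e+00,  1.85166906e-05,
        1.32070333e+00, -6.65615603e-02]), 'qvel': array([-0.00213744, -0.00130034, -0.00209959,  0.00036786, -0.00075073,
        0.00132488]), 'effort': array([ 1.62741449e-03, -5.44377780e+01, -3.62370408e+01, -3.80739903e-05,
        3.04164139e-03,  3.44280124e-05]), 'ee_pos': array([ 131.13148582, -533.94667574,  249.77495527]), 'tool_rot': array([-5.24271760e-04,  9.92763225e-01,  1.20087065e-01, -1.92605913e-05]), 'ft_force': array([ 0.02831104, -0.2408541 , -0.70781897]), 'moment': array([-0.02469322,  0.00081807,  0.00726494]), 'grip_force': 0.0, 'grip_width': 85.37808687457593}
```

View pics/scene.png

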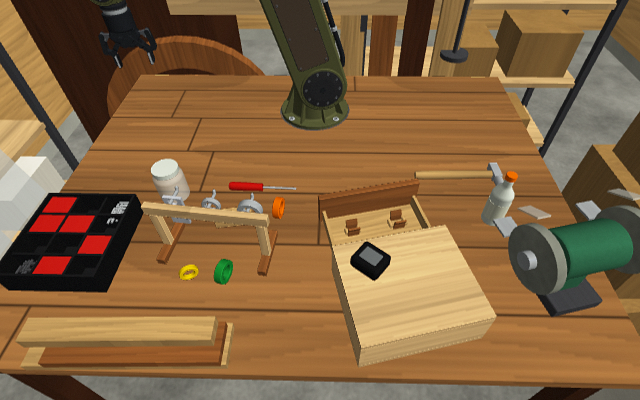

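View pics/top.png

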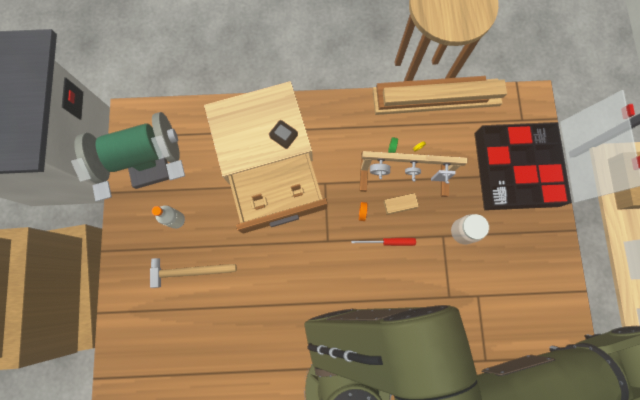

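The scene shows the stand (with rings and gauge on its front, the robot side), the open drawer with two cradles, and green, orange and yellow decoys. In the top view the pegs are near (380,168), (413,168), (446,172), and the cradles near (259,201), (297,189). Next I'll measure these.

```bash
python3 - <<'E'
from h import *
d=np.load("top.npz");P=d["P"];im=d["img"]
a=cv2.resize(im[145:195,350:470],None,fx=6.5,fy=6.5,interpolation=cv2.INTER_CUBIC)
b=cv2.resize(im[165:235,222:342],None,fx=3.5,fy=3.5,interpolation=cv2.INTER_CUBIC)
c=np.zeros((a.shape[0]+b.shape[0],780,3),np.uint8);c[:a.shape[0],:a.shape[1]]=a;c[a.shape[0]:,:b.shape[1]]=b
cv2.imwrite("pics/crop.png",c)
def fit(name,m):
    X=P[m];X=X[~np.isnan(X).any(1)]
    r=cv2.minAreaRect(X[:,:2].astype(np.float32));print(name,len(X),r,np.median(X[:,2]));print(cv2.boxPoints(r).round(1).tolist())
v,u=np.mgrid[0:400,0:640];z=P[...,2]
box=lambda a,b,c,e:(u>=a)&(u<b)&(v>=c)&(v<e)
fit("rail",box(355,475,145,170)&(z>158)&(z<170)&(P[...,0]>0))
fit("unit",box(200,320,75,180)&(z>98)&(z<110))
fit("panel",box(225,335,180,235)&(z>90)&(z<110)&(v>180))
fit("pull",box(260,310,205,235)&(z>55)&(z<80))
# clusters
for n,m in(("pegs",box(360,465,160,195)&(z>100)&(z<210)),("cradle",box(240,310,178,215)&(z>35)&(z<60))):
    k,l,s,_=cv2.connectedComponentsWithStats(m.astype(np.uint8))
    for i in range(1,k):
        if s[i,4]>8:
            X=P[l==i];print(n,s[i],X.min(0).round(1),X.max(0).round(1),X.mean(0).round(1))
E
```

```text
rail 804 ((630.9805297851562, -216.82164001464844), (298.2164001464844, 55.19559860229492), 84.06047821044922) 164.237149342659
[[588.0999755859375, -362.29998779296875], [643.0, -368.0], [673.9000244140625, -71.4000015258789], [619.0, -65.69999694824219]]
unit 6097 ((780.6016235351562, 239.4412841796875), (243.30149841308594, 279.88922119140625), 14.0188627243042) 105.14283385194881
[[628.7000122070312, 345.70001220703125], [696.5, 74.19999694824219], [932.5, 133.10000610351562], [864.7000122070312, 404.70001220703125]]
panel 617 ((509.3660583496094, 171.29713439941406), (19.341371536254883, 275.72900390625), 14.256065368652344) 101.23882227246145
[[466.0, 302.5], [533.9000244140625, 35.29999923706055], [552.7000122070312, 40.099998474121094], [484.79998779296875, 307.29998779296875]]
pull 199 ((495.4881591796875, 162.8831787109375), (15.634833335876465, 153.90505981445312), 14.121511459350586) 74.18934879271183
[[469.1000061035156, 235.60000610351562], [506.70001220703125, 86.30000305175781], [521.7999877929688, 90.19999694824219], [484.29998779296875, 239.39999389648438]]
pegs [364 160   8   4  27] [652.  -99.6 100.4] [654.9 -79.1 134.9] [653.3 -89.3 117.7]
pegs [370 160  95  24 854] [ 566.4 -365.7  101.7] [648.4 -92.3 172.2] [ 617.8 -232.4  150.2]
cradle [291 184  10   6  41] [595.4 115.6  37.5] [609.8 144.   58.7] [602.4 130.6  47.8]
cradle [293 192  10   5  24] [571.3 110.   38.1] [584.2 138.2  57.2] [577.  125.   50.8]
cradle [252 194  10   6  42] [569.8 237.1  37.3] [582.9 265.9  58. ] [576.1 251.6  47.2]
cradle [255 205  10   4  23] [537.8 227.9  38.3] [549.7 256.4  56.4] [543.4 242.5  50. ]
cradle [299 211  11   4  15] [513.3  90.4  35.7] [521.4 121.2  59.8] [517.4 104.2  49.5]
```

View pics/crop.png

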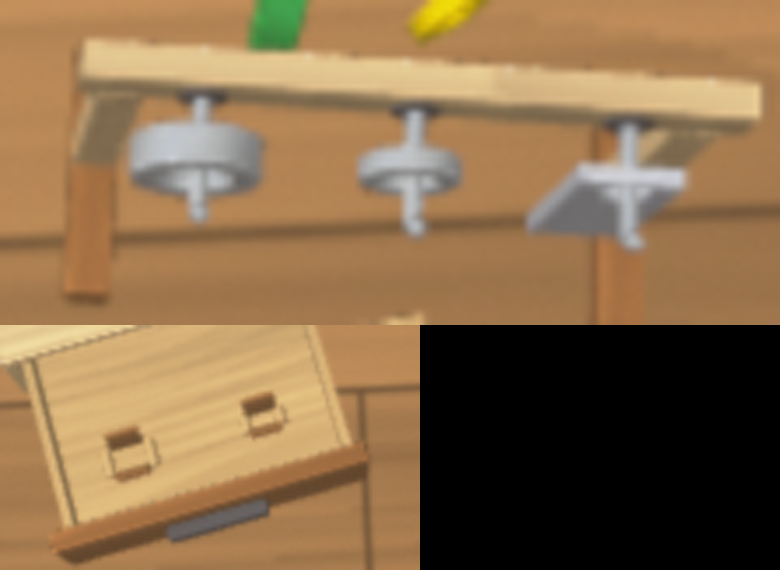

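```bash
cat >> h.py <<'E'
def Q(yaw): return np.array([0,np.cos(yaw/2),np.sin(yaw/2),0])
E
python3 - <<'E'
from h import *
ys=np.radians(-6);yd=np.radians(14)
for p,y in(((540,-170,330),ys),((600,-120,137),ys),((560,247,54),yd),((560,247,54),yd+np.pi),((450,150,70),yd)):
    print(p,bot.ik(p,Q(y)))
bot.move_to((530,-170,340),Q(ys));print(bot.read_state()["clock"])
c=snap("wrist");cv2.imwrite("pics/w1.png",c["image"]);np.savez("w1.npz",img=c["image"],P=cloud(c));print(np.round(c["mount"],2).tolist(),c["fovy"])
bot.move_to((480,190,340),Q(yd))
c=snap("wrist");cv2.imwrite("pics/w2.png",c["image"]);np.savez("w2.npz",img=c["image"],P=cloud(c));print(bot.read_state()["clock"])
a,b=[cv2.imread(f"pics/w{i}.png") for i in(1,2)]
cv2.imwrite("pics/w12.png",cv2.resize(np.vstack([a,b]),(480,600)))
E
```

```text
(540, -170, 330) [-3.69687249e-01  2.90150367e-01  1.35012641e+00 -4.44089210e-16
  1.50131588e+00  1.30582883e+00]
(600, -120, 137) [-2.57246707e-01  5.44365718e-01  1.45017571e+00 -4.44089210e-16
  1.14705123e+00  1.41826937e+00]
(560, 247, 54) [ 3.55569735e-01  6.53800732e-01  1.49321769e+00 -4.44089210e-16
  9.94574235e-01  1.68201997e+00]
(560, 247, 54) [ 3.55569735e-01  6.53800732e-01  1.49321769e+00 -4.44089210e-16
  9.94574235e-01 -1.45957269e+00]
(450, 150, 70) [ 2.44514211e-01  3.78973049e-01  1.89160633e+00 -4.44089210e-16
  8.71013273e-01  1.57096444e+00]
2.075
[[0.0, -0.96, -0.28, 70.56], [1.0, 0.0, 0.0, 0.07], [-0.0, -0.28, 0.96, -124.19], [0.0, 0.0, 0.0, 1.0]] 65.48108021169156
3.5333
```

View pics/w12.png

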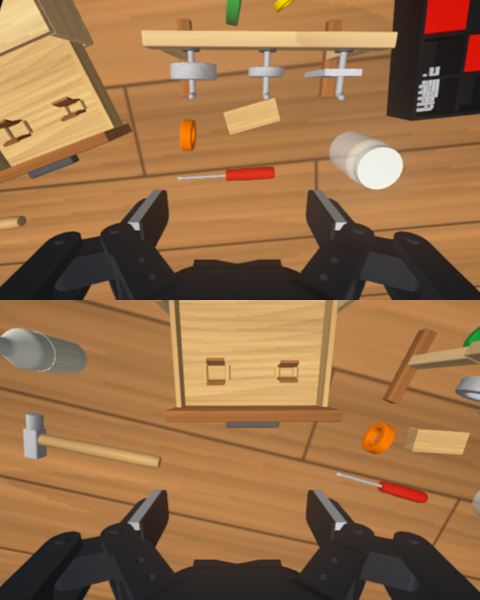

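The upper wrist view shows the large ring on the left peg (~(257,95) full-res px), the small ring on the middle peg (354,95) and the gauge on the right (461,95). The lower view shows the cradles at ~(287,95) and (384,95).

```bash
python3 - <<'E'
from h import *
d=np.load("w1.npz");P=d["P"];z=P[...,2];v,u=np.mgrid[0:400,0:640]
box=lambda a,b,c,e:(u>=a)&(u<b)&(v>=c)&(v<e)
m=box(180,540,35,70)&(z>161)&(z<167.5)
X=P[m];r=cv2.minAreaRect(X[:,:2].astype(np.float32));print("rail",len(X),r,np.median(X[:,2]))
pts=cv2.boxPoints(r);print(pts.round(1).tolist())
# line fit of front edge: per-column lowest rail-top pixel
E=np.array([P[np.where(m[:,c])[0].max(),c] for c in range(195,525,3) if m[:,c].any()])
s=np.polyfit(E[:,1],E[:,0],1);print("front slope",s,"yaw",np.degrees(np.arctan(-s[0])))
yaw=-np.arctan(s[0]);ex=np.array([np.cos(yaw),np.sin(yaw)]);ey=np.array([-ex[1],ex[0]])
A=(X[:,:2]);la=A@ey;mid=(np.percentile(la,.2)+np.percentile(la,99.8))/2;print("len",np.ptp(la))
fx=np.median(E[:,:2]@ex);O=fx*ex+mid*ey;print("origin",O)
for n,b in(("large",(222,295,75,115)),("small",(325,382,75,115)),("gauge",(430,490,75,115))):
    mm=box(*b)&(z>140)&(z<190);Y=P[mm];q=np.c_[(Y[:,:2]-O)@ex,(Y[:,:2]-O)@ey,Y[:,2]]
    print(n,len(q),np.percentile(q,[2,50,98],axis=0).round(1).tolist())
    t=q[q[:,2]>q[:,2].max()-5] if n!="gauge" else q;print("  top",t.mean(0).round(1),np.ptp(t,axis=0).round(1))
print("pegs at",[ (O-27*ex+k*ey).round(1).tolist() for k in(95,0,-95)])
d=np.load("w2.npz");P=d["P"];z=P[...,2]
def lab(n,m,mn=8):
    k,l,s,_=cv2.connectedComponentsWithStats(m.astype(np.uint8))
    for i in range(1,k):
        if s[i,4]>mn:
            X=P[l==i];r=cv2.minAreaRect(X[:,:2].astype(np.float32));print(n,s[i],np.array(r[0]).round(1),np.array(r[1]).round(1),round(r[2],1),X[:,2].min().round(1),X[:,2].max().round(1))
lab("cheek",box(265,410,70,115)&(z>45)&(z<57));lab("panel",box(215,465,120,170)&(z>96)&(z<106));lab("pull",box(290,380,155,175)&(z>55)&(z<80))
E
```

```text
rail 7733 ((645.2808227539062, -221.51560974121094), (299.8890380859375, 21.335773468017578), 83.71717834472656) 164.49908506860234
[[618.2999877929688, -369.3999938964844], [639.5, -371.70001220703125], [672.2999877929688, -73.5999984741211], [651.0999755859375, -71.30000305175781]]
front slope [1.10098249e-01 6.61988978e+02] yaw -6.2828603956479325
len 299.8890279419838
origin [ 637.94647142 -220.49997645]
large 1531 [[-41.7, 66.1, 144.5], [-27.1, 92.1, 162.7], [-12.2, 120.4, 167.9]]
  top [-27.   94.7 166.4] [19.1 29.7  5. ]
small 862 [[-42.7, -20.1, 148.2], [-27.1, 1.0, 158.6], [-10.7, 21.5, 165.1]]
  top [-27.2  -0.  163.2] [11.4 26.   5. ]
gauge 784 [[-42.4, -116.6, 146.8], [-27.1, -93.5, 156.2], [-9.4, -72.0, 158.5]]
  top [-26.5 -93.7 155.2] [35.  46.8 18.4]
pegs at [[621.5, -123.1], [611.1, -217.5], [600.7, -312.0]]
cheek [275  77  25   8 181] [577.  250.2] [ 7.8 29.8] 13.6 45.0 55.7
cheek [374  80  25   8 187] [603.6 129.4] [ 7.8 29.8] 14.0 45.0 55.0
cheek [373 103  25   8 170] [577.  122.6] [ 8.7 30. ] 14.1 45.1 54.8
cheek [276 107  24   7 153] [542.7 241.8] [ 7.4 29.8] 14.0 45.2 54.7
panel [ 220  146  238   17 3726] [509.  169.4] [ 18.5 275.6] 14.2 96.5 104.8
pull [301 163  72   8 503] [491.5 164.7] [ 9.7 90.2] 14.5 71.6 78.1
```

```bash
cat >> h.py <<'E'
YS=np.radians(-6.28);YD=np.radians(14.1)
O=np.array([637.95,-220.5]);EX=np.array([np.cos(YS),np.sin(YS)]);EY=np.array([-EX[1],EX[0]])
def st(): 
    s=bot.read_state();print(round(s["clock"],2),s["ee_pos"].round(1),"f",s["ft_force"].round(1),"w",round(s["grip_width"],1),"g",round(s["grip_force"],1));return s
def fetch(k,zc,dz,lift,op,grip):
    p=np.r_[O-27*EX+k*EY,0];q=Q(YS);dn=np.array([0,0,1.])
    bot.move_gripper(op)
    bot.move_to(p+dn*235,q)
    hit=bot.servo_line(p+dn*(zc-dz),speed=80,until_force=8);st()
    if hit: print("HIT");return
    bot.move_gripper(0,grip);s=st()
    p=s["ee_pos"]*[1,1,0];z0=s["ee_pos"][2]
    bot.servo_line(p+dn*(z0+lift),speed=30);st()
E
python3 - <<'E'
from h import *
fetch(95,137,4,17.5,76,40)
c=snap("wrist");cv2.imwrite("pics/w3.png",c["image"])
E
```

```text
6.57 [ 621.7 -123.2  133.6] f [ 0.4 -0.1 -0.5] w 76.0 g 0.0
6.86 [ 621.7 -123.3  133.6] f [-0.3 -1.2  4.3] w 58.8 g 42.7
7.62 [ 621.6 -123.3  151. ] f [-0.4  0.1 -3.3] w 59.0 g 43.6
```

View pics/w3.png

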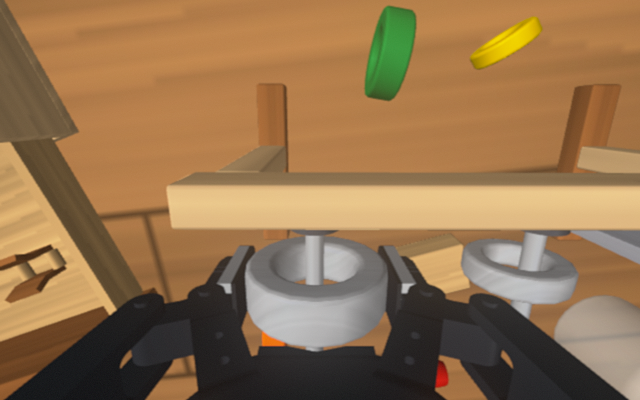

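The large ring is held and lifted clear, with the peg still inside its hole and 3.3 N on the wrist.

```bash
cat >> h.py <<'E'
def draw():
    s=bot.read_state();p=s["ee_pos"].copy()
    p[:2]-=62*EX;bot.servo_line(p,speed=60);st()
    p[2]=250;bot.servo_line(p,speed=150)
def place(xy,zt):
    x=np.r_[xy,0];dn=np.array([0,0,1.])
    bot.move_to(x+dn*(zt+110),Q(YD))
    bot.servo_line(x+dn*(zt+42),speed=120);bot.dwell(.2);st()
def down(xy,zt):
    x=np.r_[xy,0];dn=np.array([0,0,1.])
    bot.servo_line(x+dn*(zt+6),speed=30,until_force=5);st()
    print(bot.servo_line(x+dn*(zt-2),speed=10,until_force=3));return st()
E
python3 - <<'E'
from h import *
draw();place((560,246.3),50.6)
c=snap("wrist");cv2.imwrite("pics/w4.png",c["image"]);np.savez("w4.npz",P=cloud(c))
E
```

```text
8.85 [ 560.2 -116.5  150.9] f [-0.8  0.7 -2.9] w 59.0 g 43.6
11.97 [560.3 246.4  93.5] f [ 0.6 -0.6 -3.3] w 59.2 g 43.7
```

View pics/w4.png

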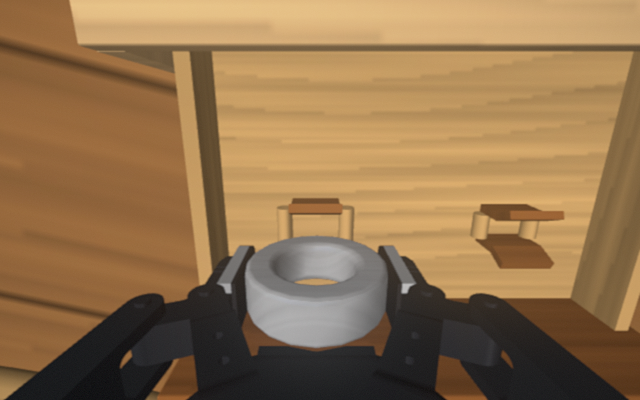

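The ring (col 316) lines up with the cradle's dowels (col 316). Lowering now.

```bash
python3 - <<'E'
from h import *
down((560,246.3),50.6)
E
```

```text
13.37 [560.1 246.4  56.8] f [ 0.3  0.8 -2.9] w 59.4 g 43.7
True
13.97 [560.  246.4  50.6] f [-0.9 -0.4  5.1] w 59.5 g 44.4
```

```bash
python3 - <<'E'
from h import *
bot.move_gripper(66);bot.move_gripper(74);st()
bot.servo_line((560,246.3,160),speed=100)
c=snap("wrist");cv2.imwrite("pics/w5.png",c["image"]);P=cloud(c);z=P[...,2]
v,u=np.mgrid[0:400,0:640]
m=(np.hypot(P[...,0]-560,P[...,1]-246.3)<40)&(z>70)&(z<95);X=P[m];print(len(X),X.min(0),X.max(0),X.mean(0),X[X[:,2]>X[:,2].max()-4].mean(0))
E
python3 - <<'E'
from h import *
bot.move_to((560,150,250),Q(YD))
fetch(0,141,3,13.5,62,30)
E
```

```text
14.46 [559.4 246.1  49.7] f [-0.5 -0.7  0.3] w 74.1 g 0.0
2070 [545.40215516 219.98685622  70.0508982 ] [575.14391811 272.21060596  86.04299326] [561.4679786  246.54187888  79.9728543 ] [560.46259414 246.2800796   83.57103635]
19.38 [ 611.3 -217.6  138.6] f [-0.1  0.3 -0.5] w 61.8 g 0.0
19.67 [ 611.3 -217.6  138.6] f [-0.1  0.9  4.6] w 45.3 g 30.3
20.28 [ 611.3 -217.5  152. ] f [-0.9 -1.4 -0.4] w 45.0 g 30.8
```

View pics/w5.png

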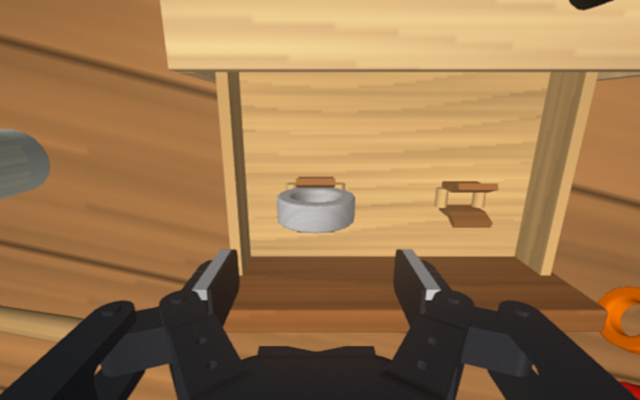

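The large ring stands in its cradle at (317,208), its top at 84 mm as expected. The small ring is lifted on its peg; next I draw it off and bring it over its cradle.

```bash
python3 - <<'E'
from h import *
draw();place((590.2,126.1),45.6)
c=snap("wrist");cv2.imwrite("pics/w6.png",c["image"])
E
```

```text
21.47 [ 549.8 -210.8  152. ] f [ 0.6 -0.2 -1.1] w 45.0 g 30.8
24.51 [590.5 126.2  88.4] f [-0.1  0.4 -1.4] w 45.2 g 30.8
```

View pics/w6.png

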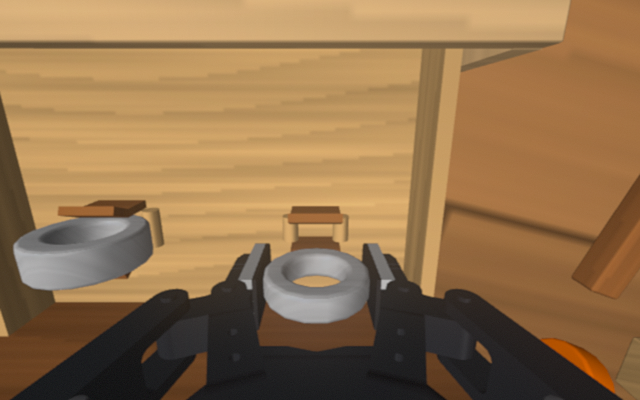

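The small ring (col 316) lines up with its dowels (col 316). Lowering now.

```bash
python3 - <<'E'
from h import *
s=down((590.2,126.1),45.6)
if abs(s["ee_pos"][2]-45.6)<2:
    bot.move_gripper(52);bot.move_gripper(60);st()
    bot.servo_line((590.2,126.1,160),speed=100)
    c=snap("wrist");cv2.imwrite("pics/w7.png",c["image"]);P=cloud(c);z=P[...,2]
    m=(np.hypot(P[...,0]-590,P[...,1]-126)<32)&(z>58)&(z<95);X=P[m];print(len(X),X.min(0),X.max(0),X[X[:,2]>X[:,2].max()-4].mean(0))
E
```

```text
25.91 [590.3 126.1  51.8] f [ 1.  -0.3 -1.6] w 45.1 g 30.8
True
26.5 [590.2 126.1  45.8] f [-0.1  0.5  5.4] w 45.4 g 31.2
26.99 [589.7 126.   45.1] f [-0.6  0.8 -0.6] w 60.2 g 0.0
941 [580.4328518  104.76243181  58.02204421] [600.09345685 146.41629505  72.99525599] [590.47172512 125.97952     70.64596295]
```

The small ring is seated (top ~71 mm, as expected). Now the drawer.

```bash
cat >> h.py <<'E'
DX=np.array([np.cos(YD),np.sin(YD),0]);U=np.array([662.6,209.9,0])
E
python3 - <<'E'
from h import *
F=np.array([486.9,164.6,0]);up=np.array([0,0,1.])
bot.servo_line((590.2,126.1,230),speed=200)
bot.move_to(F-60*DX+up*200,Q(YD));bot.move_gripper(0,30)
bot.servo_line(F-60*DX+up*72,speed=120)
bot.dwell(.2);st()
print(bot.servo_line(F+5*DX+up*72,speed=25,until_force=2));s=st()
print("tool to face offset",(s["ee_pos"]-F)@DX,"tcp along unit",(s["ee_pos"]-U)@DX)
c=snap("wrist");cv2.imwrite("pics/w8.png",c["image"])
E
```

```text
31.56 [428.9 150.   72.4] f [0.1 0.6 0.4] w 0.1 g 0.0
True
33.36 [477.5 162.2  71.6] f [-0.9  0.8 -0.6] w -0.0 g 0.0
tool to face offset -9.724253171067533 tcp along unit -191.1665262905044
```

View pics/w8.png

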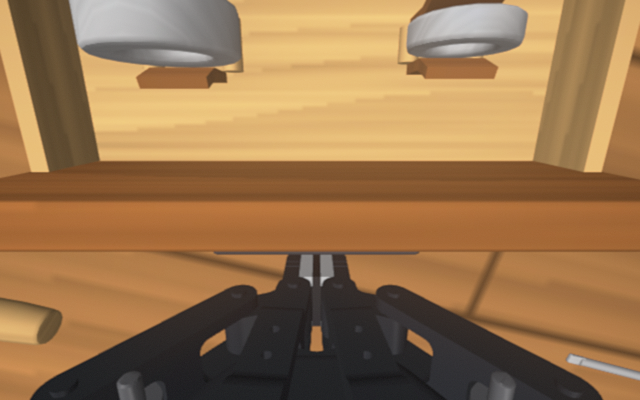

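The closed fingertips touch the middle of the pull (col 317). Pushing in two stages.

```bash
python3 - <<'E'
from h import *
F=np.array([486.9,164.6,0]);lat=(F-U)-((F-U)@DX)*DX
pt=lambda d:U+lat+d*DX+np.array([0,0,72.])
for d,v,f in((-100,45,18),(-60,35,18),(-38,10,10)):
    hit=bot.servo_line(pt(d),speed=v,until_force=f);s=st();print(hit,(s["ee_pos"]-U)@DX)
    if hit: break
E
```

```text
35.59 [565.9 184.5  72.1] f [-1.3 -0.3 -1.5] w 0.4 g 0.7
False -99.97875360927306
36.88 [604.7 194.2  72. ] f [ 0.6 -0.2  0.6] w 0.0 g 0.0
False -60.023562444282994
38.45 [621.2 198.3  71.5] f [ 0.3  0.  -0.4] w 0.2 g 0.0
True -42.9226153400208
```

```bash
python3 - <<'E'
from h import *
F=np.array([486.9,164.6,0]);lat=(F-U)-((F-U)@DX)*DX
pt=lambda d,z=72.:U+lat+d*DX+np.array([0,0,z])
print(bot.servo_line(pt(-38),speed=5,until_force=10));s=st();print((s["ee_pos"]-U)@DX)
bot.servo_line(pt(-100),speed=60);bot.servo_line(pt(-110,260),speed=150)
c=snap("wrist");P=cloud(c);cv2.imwrite("pics/w9.png",c["image"])
z=P[...,2];D=(P-U)@DX;L=(P-U)@np.array([-DX[1],DX[0],0])
m=(abs(L)<120)&(z>98)&(z<108)&(D<60)&(D>-60);h,e=np.histogram(D[m],bins=np.arange(-60,20,3));print(list(zip(e,h)))
m=(abs(L)<44)&(z>68)&(z<80)&(D<0)&(D>-60);print(np.percentile(D[m],[2,50,98]))
E
```

```text
True
38.92 [621.2 198.4  70.8] f [0.4 0.  0.2] w -0.0 g 0.0
-42.92031196886296
[(np.int64(-60), np.int64(0)), (np.int64(-57), np.int64(0)), (np.int64(-54), np.int64(0)), (np.int64(-51), np.int64(0)), (np.int64(-48), np.int64(0)), (np.int64(-45), np.int64(0)), (np.int64(-42), np.int64(0)), (np.int64(-39), np.int64(0)), (np.int64(-36), np.int64(0)), (np.int64(-33), np.int64(0)), (np.int64(-30), np.int64(0)), (np.int64(-27), np.int64(0)), (np.int64(-24), np.int64(0)), (np.int64(-21), np.int64(176)), (np.int64(-18), np.int64(1118)), (np.int64(-15), np.int64(1062)), (np.int64(-12), np.int64(1075)), (np.int64(-9), np.int64(1120)), (np.int64(-6), np.int64(1139)), (np.int64(-3), np.int64(864)), (np.int64(0), np.int64(1260)), (np.int64(3), np.int64(1189)), (np.int64(6), np.int64(1203)), (np.int64(9), np.int64(1195)), (np.int64(12), np.int64(1217)), (np.int64(15), np.int64(1207))]
[-32.11850252 -25.0667122  -18.06498767]
```

View pics/w9.png

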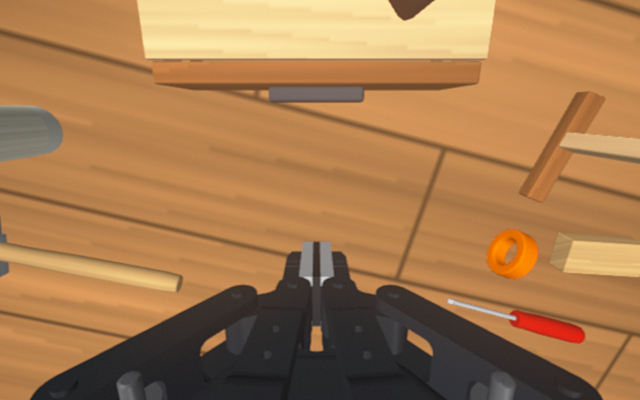

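The drawer is flush with the unit: pull face at -32 to -33 mm, panel from about -19 to -1 mm.

```bash
python3 -c "
from rig import bot
bot.dwell(.3);print(bot.finish_job())"
```

```text
the job is handed in; nothing more can be done
None
```

Both steel rings stand upright in their own cradles and the drawer is gently pushed fully shut; the gauge plate was left on its peg, no bystander was touched on purpose, and the job is handed in (about 40 s on the robot's clock, no verdict shown).

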